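# Park the model hatchback in the counter showcase and shut the lid

### The arm

A 6-joint arm with a two-finger parallel gripper is mounted at the origin on the work surface. World frame = base frame: x ahead of the robot, y to its left, z up, the work surface at z = 0. Lengths are in m, angles in degrees, forces in N, time in s.
With the tool pointing down it reaches from about 0.375 to 0.9 m from the base axis. Payload 3.1 kg.
Tool frame: the origin (TCP) lies between the finger pads; the fingertips stand 11 mm ahead of it and the grasp point (between the pads) lies 8 mm behind it; z points along the fingers, y is the line along which they close (so a half turn about z gives the same grasp; the last joint's range is limited). The gripper opens to 87 mm and grips with 3 to 60 N. Pads are 19 mm wide; open, the fingers measure 117 mm over their backs; the gripper's body (75 mm by 190 mm) begins 51 mm behind the grasp point.
Start: joints at [-78.581, 30.224, 82.088, -0, 67.689, -10.227], TCP at [0.231, -0.581, 0.211] pointing down, gripper open.
Joint ranges: [-176.69, 176.69], [-43.24, 126.21], [12.49, 139.97], [-82, 262], [0, 151.66], [-163.58, 163.58]. Speed limits (degrees/s): [159.86, 159.86, 180, 180, 180, 180].

### API

Orientations are given as a 3x3 rotation matrix whose columns are the frame's x, y, z axes.
In Python, from rig import bot, viewer, workorder, models gives the robot as it stands.
- The arm moves only by the shell command python3 -m jog 'ROWS'. ROWS is JSON, a list of rows, each a list of 7 numbers: the opening, from 0 (shut) to 1 (fully open), then the shift along the tool's x, y, z in m, then the turn, a rotation vector about the tool's x, y, z in degrees. In form: [[claw, x, y, z, ax, ay, az], ...]. A call has 1 to 20 rows; each row is the pose to reach, as a shift and turn from the pose commanded when the call began, along the tool's axes at that moment; what a row does not reach only later rows make up. A row lasts 1/8 s, in which the tool goes at most 62.5 mm and 10.7 degrees, less where a joint would pass 70% of its speed; a pose out of reach is approached as far as the arm can. A call with a gripper value outside its range is refused whole. The fingers move at their own pace and stop on an object; the grip force is fixed at half the most. Time passes only in rows, so rows that repeat a pose let the fingers close. It gives the time, the measured TCP pose, the force, the opening and the grip force at its end, in the units of the state.
- bot.read_state(): the state, without advancing time (a new reading comes with each control period).
- viewer.capture(name): name is "side" or "top" or "wrist"; returns (picture, depth): 384x512x3 uint8, blue, green, red; 384x512 float32, m along the optical axis (not along the pixel's ray), 0 where there is no reading.
- viewer.camera_info(name): a dict with "fx", "fy", "cx", "cy" (pixels), "world_to_cam" (4x4, takes a point from world to camera coordinates). Camera axes: x right, y down, z forward; pixel columns grow to the right and rows downward; lengths in m; the calibration is good to about 2 mm. A picture is of the moment at which its call begins: read the wrist's pose just before it. camera_info takes no time and is no camera call; for the wrist camera it gives the pose at the moment of the call.
- workorder.hand_in(): hands the job in; it is judged then, once.
Trained networks look in the newest picture that a camera, given by its name, has taken for a name from the list of things; names that differ only in an ending like _2 or _b are one class to them, and where a whole thing is asked for, a point or a joint stands for the part that bears it (a point fixed in the world has none). Each returns a list of dicts, best first, with "p" (0 to 1); they miss things now and then, are a little off and sometimes report something else, mostly with a low value. They report only what shows in the picture. A call takes as long as a camera call. They do not tell look-alikes from the thing itself.
- models.outline_of(camera, thing): "mask" (384x512 bool, what is visible of it).
- models.tip_of(camera, thing): "xyz" ([x, y, z] in m, in world coordinates, good to about 4 mm: a listed point, or the origin of a listed thing).
The state is a dict: "time_s": time; "joint_positions": joint angles; "qvel": joint speeds; "tau": joint torques, N m; "position": TCP position; "tcp_rot": TCP orientation; "force": force on the tool from outside, world axes, zero at the start; "moment": the same for the moment, N m; "opening": opening from 0.0 (shut) to 1.0 (fully open); "grasp_force": force on a finger pad.
Only numpy, scipy, OpenCV 4.12 (cv2) and the standard library are available. Lean on these libraries where they do the work, as an engineer would, in place of code of your own. Each camera call takes 0.05 s, during which the arm holds its last target. There are 200 camera calls.

### The job

Take the model hatchback out from under the shelf of the wooden rack and park it in the open showcase, in the middle of the free space alongside the van: nose towards the far glass like the van, standing straight, and slid forward under the fixed glass top until its nose is right up at the far glass. Then lower the lid gently until it is fully shut. Set the car down in the showcase rather than dropping it in, and leave the van, the tin and the bottles as they are.

Things in the scene. Friction and masses are not known exactly. Their poses are not given: they have to be found in the camera images.
- car: Silver model hatchback, 130 x 60 x 50 mm, about 0.22 kg; wheels do not turn. Origin: middle of its underside (wheel bottoms); x to its nose, z up. Flat upright sides from 10 to 32 above the wheel bottoms over the whole length; bonnet (front 40) 34 high, cabin behind it 50. Starts on the rack's lower board, nose out, its rear 55 to 75 mm under the upper board.
- car_nose (a point): The foremost point of the hatchback: in the middle of its nose, at the height of the wheel bottoms (65 mm ahead of its origin).
- case: Showcase, fixed: wooden base, clear walls. Origin: middle of its underside; x to its far glass, y to its hinge side. Outside 281 x 226 mm, floor at z 15. Inside: x +-132.5, y +-105; wall tops z 77. A fixed clear top covers x 32.5 to 137.5: underside z 77, upper side z 84, aluminium strip along its edge. The rest, 165 long, is the opening under the lid. Free space: the -y half, middle line y -40.
- front_spot (a point): Point on the showcase's floor at the far glass, on the middle line of the free space (case x 132.5, y -40, z 15): the car's nose belongs here.
- lid (a joint): Angle of the showcase's lid (rad): 0 shut, growing as it opens; 1.65 to 1.85 at the start (upright, leaning slightly outward, free edge about 0.31 m up), stop at 1.9. Stiff hinge (0.5 N m): the lid stays where it is left; about 3 N at its free edge moves it.
- lid_hinge (a point): On the lid's hinge line, in the middle of the lid's width, on the underside of the lid. The hinge line runs along the case's x axis at case x -52.5, y 110, z 77.
- lid_edge (a point): Middle of the lid's free edge. The lid is a clear plate in an aluminium frame, 166 mm along the hinge, 232 from hinge to free edge, 6 thick. Shut, it lies on the walls and overhangs the -y wall by 12. It has no knob: push it over from behind (its +y side) and press it down.
- van: The model van (silver, 130 x 60, 54 high), standing in the +y half of the showcase, its nose to the far glass. Origin: centre of its underside; x to its nose. It is to stay there.
- rack: Wooden display rack, fixed. Origin: middle of its underside; its open front faces -x. Lower board 200 (x) x 270 (y) mm, top z 30, front edge x -100. Upper board x -25 to 100, underside z 94, top z 109, so 14 of air above the car's roof; its 18 mm posts stand at x -14 and 91, y +-125. The car stands at about y 45, nose to -x.
- tin: Round flat tin, 72 diameter, 28 high, on the rack's lower board beside the car (about 120 mm from the car's middle line, towards rack -y). Origin: centre of its underside.
- bottle_a: Bottle on the rack's upper board, 54 diameter, 165 high. Origin: centre of its underside.
- bottle_b: Bottle on the rack's upper board, 60 diameter, 145 high. Origin: centre of its underside.
Not all that is in view belongs to the job. Leave any red look-alike of the car alone.

How it is judged:
By the outcome, as a careful person would: the job done as asked, in the order asked, and still so for the second after the job is handed in, with the robot touching nothing.
It also fails if it takes over 70 s, if anything falls off the work surface, if the arm or the gripper's body presses on something with over 40 N, if the wrist force passes 120 N, or if a joint passes its speed limit or range.

## Working session

There is one attempt and no reset: what is moved stays moved. The work goes in short steps, Python scripts to look and compute and a shell command to move; the robot and the scene stay as the last step left them, time stands still between calls to the robot, and variables do not carry over. Pictures are saved under pics/ and viewed, at most 10 in all, crops included, and the job is handed in when it is done.

```bash
ls; mkdir -p pics
cat > h.py <<'E'
import numpy as np, cv2
from rig import bot, viewer, workorder, models
def snap(c,name=None):
    im,d=viewer.capture(c)
    if name: cv2.imwrite('pics/'+name+'.png',im)
    return im,d
def back(info,u,v,z):
    T=np.linalg.inv(np.array(info['world_to_cam']))
    p=np.stack([(u-info['cx'])/info['fx']*z,(v-info['cy'])/info['fy']*z,z,np.ones_like(z)],-1)
    return (p@T.T)[...,:3]
def cloud(c,d):
    v,u=np.mgrid[:384,:512].astype(float)
    return back(viewer.camera_info(c),u,v,d.astype(float))
def proj(c,p):
    i=viewer.camera_info(c);q=(np.array(i['world_to_cam'])@np.append(p,1))[:3]
    return np.round([q[0]/q[2]*i['fx']+i['cx'],q[1]/q[2]*i['fy']+i['cy']],0)
E
python3 - <<'E'
from h import *
np.set_printoptions(precision=3,suppress=True)
A=[]
for c in('side','top'):
    im,d=snap(c); A.append(im)
    print(c,np.linalg.inv(np.array(viewer.camera_info(c)['world_to_cam'])))
    for t in 'car car_nose case front_spot lid_hinge lid_edge van rack tin bottle_a'.split():
        for r in models.tip_of(c,t)[:3]: print(c,t,round(r['p'],2),np.array(r['xyz']),proj(c,r['xyz']))
cv2.imwrite('pics/a.png',cv2.resize(A[0],(800,600)));cv2.imwrite('pics/b.png',cv2.resize(A[1],(800,600)))
print(bot.read_state())
E
```

```text
pics
side [[-0.795 -0.338  0.504 -0.099]
 [-0.606  0.414 -0.679  0.685]
 [ 0.021 -0.845 -0.534  0.701]
 [ 0.     0.     0.     1.   ]]
side car 0.97 [ 0.564 -0.357  0.026] [276. 168.]
side car_nose 0.7 [ 0.559 -0.286  0.028] [264. 176.]
side case 0.75 [ 0.588  0.037 -0.003] [185. 229.]
side lid_hinge 0.7 [0.543 0.149 0.073] [164. 233.]
side lid_hinge 0.59 [ 0.563 -0.29   0.028] [264. 175.]
side lid_edge 0.84 [0.54  0.186 0.307] [142. 150.]
side rack 0.61 [ 0.525 -0.37  -0.003] [287. 178.]
side bottle_a 0.78 [ 0.586 -0.428  0.11 ] [284. 135.]
top [[ 0.004 -1.     0.024  0.464]
 [-1.    -0.004  0.003 -0.093]
 [-0.003 -0.024 -1.     0.89 ]
 [ 0.     0.     0.     1.   ]]
top car 0.96 [ 0.57  -0.356  0.03 ] [361. 161.]
top car 0.9 [ 0.27  -0.386 -0.001] [369. 279.]
top car_nose 0.95 [ 0.565 -0.291  0.032] [335. 163.]
top car_nose 0.81 [ 0.219 -0.426  0.   ] [385. 300.]
top case 0.8 [0.59  0.035 0.001] [205. 154.]
top case 0.17 [0.653 0.094 0.012] [181. 128.]
top lid_hinge 0.94 [0.542 0.149 0.081] [152. 169.]
top lid_edge 0.59 [0.544 0.188 0.306] [ 89. 155.]
top van 0.82 [0.657 0.091 0.009] [183. 127.]
top rack 0.67 [ 0.528 -0.374 -0.003] [364. 179.]
top bottle_a 0.79 [ 0.587 -0.429  0.111] [404. 149.]
top bottle_a 0.76 [ 0.48  -0.427  0.108] [403. 196.]
{'time_s': 1.1, 'joint_positions': array([-78.58 ,  30.222,  82.087,   0.001,  67.689, -10.226]), 'qvel': array([ 0.018, -0.115,  0.026,  0.119,  0.076, -0.036]), 'tau': array([  0.   , -44.003, -17.699,   0.063,   0.05 ,  -0.   ]), 'position': array([ 0.231, -0.581,  0.211]), 'tcp_rot': array([[ 0.929,  0.369,  0.   ],
       [ 0.369, -0.929, -0.   ],
       [ 0.   ,  0.   , -1.   ]]), 'force': array([-0.269,  0.01 , -0.008]), 'moment': array([ 0.004,  0.012, -0.005]), 'grasp_force': 0.0, 'opening': 0.9983611352155677}
```

View pics/a.png

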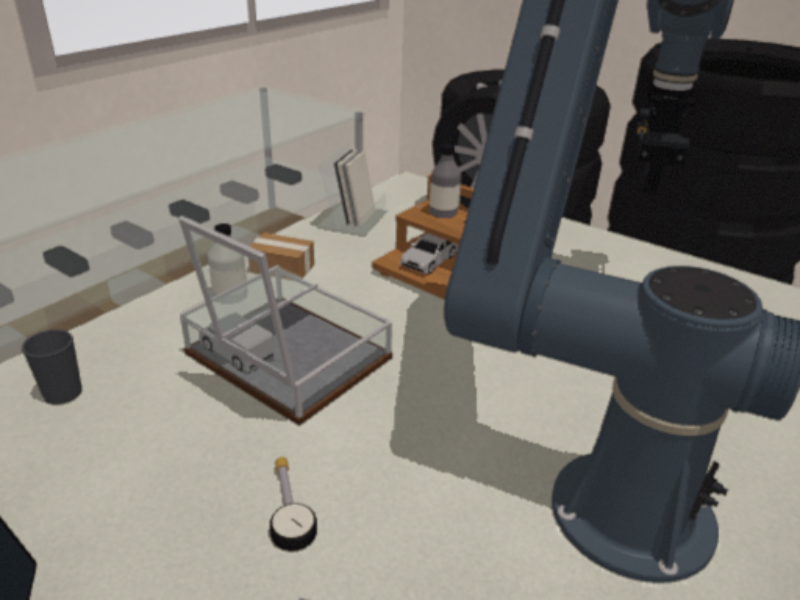

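View pics/b.png

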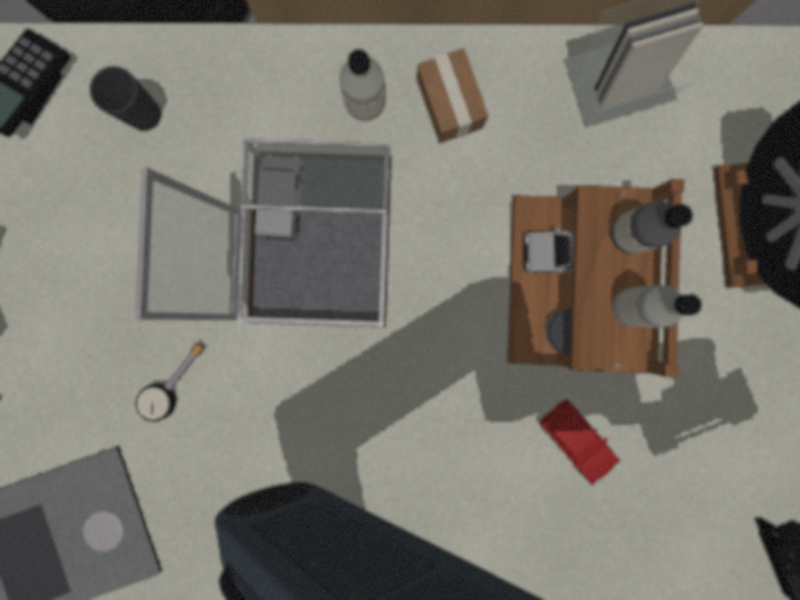

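The car candidates are the silver hatchback in the rack (top view ~(548,250) of 800) and the red look-alike on the table (~(580,440)). By the description I choose the silver one, and I'll check it close up with the wrist camera.

```bash
python3 -m jog '[[1,0,0,-0.06,0,0,0],[1,0,0,-0.12,0,0,0],[1,0,0,-0.18,0,0,0],[1,0.434,-0.184,-0.19,0,0,-68.35],[1,0.434,-0.184,-0.19,0,0,-68.35],[1,0.434,-0.184,-0.19,0,0,-68.35],[1,0.434,-0.184,-0.19,0,0,-68.35],[1,0.434,-0.184,-0.19,0,0,-68.35],[1,0.434,-0.184,-0.19,0,0,-68.35],[1,0.434,-0.184,-0.19,0,0,-68.35],[1,0.434,-0.184,-0.19,0,0,-68.35],[1,0.434,-0.184,-0.13,0,0,-68.35],[1,0.434,-0.184,-0.12,0,0,-68.35],[1,0.434,-0.184,-0.12,0,0,-68.35],[1,0.434,-0.184,-0.12,0,0,-68.35]]'
python3 - <<'E'
from h import *
np.set_printoptions(precision=4,suppress=True)
s=bot.read_state();print(s['time_s'],s['position'],s['tcp_rot'])
im,d=snap('wrist','c')
i=viewer.camera_info('wrist');print(np.linalg.inv(np.array(i['world_to_cam'])),i['fx'])
P=cloud('wrist',d);np.save('P.npy',P)
for t in 'car car_nose tin rack'.split():
    for r in models.tip_of('wrist',t)[:2]: print(t,round(r['p'],2),np.array(r['xyz']),proj('wrist',r['xyz']))
r=models.outline_of('wrist','car')
for q in r[:2]:
    m=q['mask']&(d>0);Q=P[m];print(q['p'],m.sum(),np.percentile(Q,[1,10,50,90,99],axis=0))
    for lo,hi in((.055,.07),(.07,.09)):
        k=(Q[:,2]>lo)&(Q[:,2]<hi); 
        if k.sum()>20: print(lo,np.percentile(Q[k],[1,50,99],axis=0), cv2.minAreaRect((Q[k][:,:2]*1000).astype(np.float32)))
for c in('top',):
    im,d=snap(c);P=cloud(c,d)
    for q in models.outline_of(c,'car')[:1]:
        Q=P[q['mask']&(d>0)];print(c,np.percentile(Q,[1,50,99],axis=0))
E
```

```text
time_s: 2.98
position: [0.567, -0.2512, 0.3336]
tcp_rot: [[0.001, 1.0, 0.004], [1.0, -0.001, -0.002], [-0.002, 0.004, -1.0]]
force: [0.5, -1.1, -0.4]
opening: 0.998
grasp_force: 0.0
2.975 [ 0.567  -0.2512  0.3336] [[ 0.0011  1.      0.0036]
 [ 1.     -0.0011 -0.0024]
 [-0.0024  0.0036 -1.    ]]
[[ 1.     -0.0028  0.0031  0.5669]
 [-0.0019 -0.9648 -0.2629 -0.18  ]
 [ 0.0037  0.2628 -0.9648  0.5067]
 [ 0.      0.      0.      1.    ]] 311.9328046512056
car 0.74 [ 0.5749 -0.3573  0.029 ] [264. 219.]
car 0.57 [ 0.2719 -0.3822  0.0023] [ 89. 227.]
car_nose 0.83 [ 0.5689 -0.2925  0.0365] [261. 181.]
tin 0.81 [ 0.4415 -0.3563  0.0293] [183. 219.]
rack 0.78 [ 0.5279 -0.3741  0.0021] [237. 223.]
rack 0.47 [ 0.4428 -0.3556  0.0286] [184. 219.]
0.81 1930 [[ 0.5383 -0.357   0.0464]
 [ 0.5443 -0.3502  0.0569]
 [ 0.568  -0.3244  0.0626]
 [ 0.5919 -0.2956  0.075 ]
 [ 0.5982 -0.2906  0.0786]]
0.055 [[ 0.5383 -0.3563  0.0554]
 [ 0.568  -0.3184  0.0617]
 [ 0.5982 -0.292   0.0697]] ((568.8177490234375, -325.8410949707031), (72.01875305175781, 64.09906005859375), 89.28855895996094)
0.07 [[ 0.5442 -0.3572  0.0702]
 [ 0.5701 -0.3486  0.0748]
 [ 0.5948 -0.3394  0.0794]] ((567.3646850585938, -348.3382568359375), (20.442096710205078, 56.03960418701172), 87.33905029296875)
0.75 1117 [[ 0.259  -0.3813  0.0111]
 [ 0.2831 -0.3634  0.0177]
 [ 0.3074 -0.3466  0.0358]
 [ 0.3271 -0.3287  0.0492]
 [ 0.3345 -0.3205  0.0508]]
```

View pics/c.png

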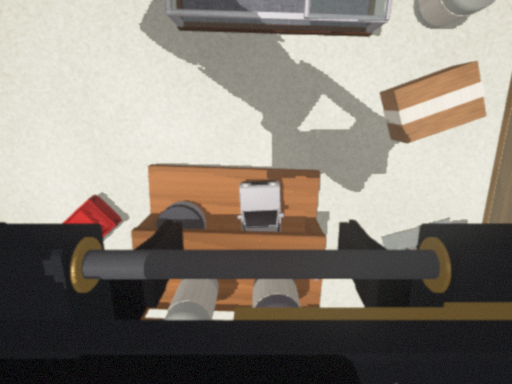

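The wrist view shows the silver car at (261,205), nose out. The red look-alike is at (95,215) and the tin at (183,215). The bonnet at z 0.063 and roof at 0.079 match the rack text. Next I get the car's yaw and the board edge.

Run:
```python
from h import *
np.set_printoptions(precision=4,suppress=True)
P=np.load('P.npy')
q=models.outline_of('wrist','car')[0];m=q['mask']
for ys in(-.35,-.345,-.34,-.335,-.33,-.325,-.32,-.315,-.31,-.305,-.30,-.295):
    k=m&(abs(P[...,1]-ys)<.0025)&(P[...,2]>.054);x=P[k][:,0]
    if len(x)>5: print(ys,x.min(),x.max(),(x.min()+x.max())/2,np.median(P[k][:,2]))
# upper board front edge, lower board front edge
for xs in(.44,.46,.48,.50,.52,.61,.62,.63):
    c=P[abs(P[...,0]-xs)<.003]
    u=c[(c[:,2]>.10)&(c[:,2]<.116)&(c[:,1]<-.3)];l=c[(c[:,2]>.022)&(c[:,2]<.036)]
    print(xs,u[:,1].max() if len(u) else None,l[:,1].max() if len(l) else None,np.median(u[:,2]) if len(u) else None)
```

```text
-0.35 0.5405819193440513 0.5983157216931205 0.5694488205185859 0.07545817694335244
-0.345 0.5407449086606692 0.5981900014775058 0.5694674550690875 0.07237083242456377
-0.34 0.5366052903476238 0.599253785036898 0.5679295376922608 0.06919710897447895
-0.335 0.5367357989881447 0.6007459590811152 0.56874087903463 0.06654873806158201
-0.33 0.5394567683115244 0.5964486561025546 0.5679527122070396 0.06348967645014236
-0.325 0.5394886594036151 0.5964442451007778 0.5679664522521964 0.06263686484974046
-0.32 0.5395293270727669 0.596453353837991 0.5679913404553789 0.06200453463258057
-0.315 0.5380363509424579 0.5983052778760374 0.5681708144092477 0.06120180190004465
-0.31 0.538180036437579 0.5963269372511951 0.567253486844387 0.06079992408131174
-0.305 0.5382565279830845 0.5963548437504158 0.5673056858667502 0.059973150819163296
-0.3 0.538280407956839 0.5963112745607762 0.5672958412588076 0.059324548880127004
-0.295 0.5381671277000624 0.5964086195689359 0.5672878736344991 0.05632104537781696
0.44 -0.4194686815530839 -0.2700678464816054 0.10829436190651029
0.46 -0.3457347539196909 -0.0410625437033032 0.10817287116399962
0.48 -0.3467133096188202 -0.07033849895946616 0.1083026028844748
0.5 -0.34741529045242475 -0.07103594558412667 0.10839997760022815
0.52 -0.34759128128546923 -0.07156342965344162 0.1083098493699221
0.61 -0.3515327876969645 -0.07433508218140879 0.10826776815625794
0.62 -0.35172245160948046 -0.07459301349692733 0.10838729482333126
0.63 -0.3522228550571598 -0.0748774416403143 0.10832702211777745
```

```bash
python3 -m jog '[[1,-0.051,0.001,0.06,0,0,0],[1,-0.051,0.001,0.12,0,0,0],[1,-0.051,0.001,0.18,0,0,0],[1,-0.051,0.001,0.22,0,0,0],[1,-0.051,0.001,0.25,0,0,0],[1,-0.051,0.001,0.27,0,0,0],[1,-0.051,0.001,0.285,0,0,0],[1,-0.051,0.001,0.285,0,0,0],[1,-0.051,0.001,0.285,0,0,0]]'
python3 -m jog '[[0.55,0,0,0,0,0,0],[0.55,0,0,0,0,0,0],[0.55,0,0,0,0,0,0],[0.55,0,0,0,0,0,0]]'
python3 -m jog '[[0.55,0,0,0,0,0,0],[0.55,0,0,0,0,0,0]]'
```

```text
time_s: 4.55
position: [0.5678, -0.3013, 0.0471]
tcp_rot: [[0.0, 1.0, 0.001], [1.0, -0.0, -0.001], [-0.001, 0.001, -1.0]]
force: [-0.5, -0.6, 0.6]
opening: 0.999
grasp_force: 0.0
time_s: 5.05
position: [0.5671, -0.3008, 0.0466]
tcp_rot: [[0.0, 1.0, 0.0], [1.0, -0.0, -0.0], [-0.0, 0.0, -1.0]]
force: [-0.4, 0.3, 1.2]
opening: 0.68
grasp_force: 29.9
time_s: 5.3
position: [0.5671, -0.3008, 0.0466]
tcp_rot: [[0.0, 1.0, 0.0], [1.0, -0.0, -0.0], [-0.0, 0.0, -1.0]]
force: [-0.3, 0.4, 3.3]
opening: 0.676
grasp_force: 29.9
```

```bash
python3 -m jog '[[0.55,0.01,0,0,0,0,0],[0.55,0.022,0,0,0,0,0],[0.55,0.035,0,0,0,0,0],[0.55,0.048,0,0,0,0,0],[0.55,0.06,0,0,0,0,0],[0.55,0.06,0,0,0,0,0],[0.55,0.06,0,0,0,0,0],[0.95,0.06,0,0,0,0,0],[0.95,0.06,0,0,0,0,0],[0.95,0.06,0,0,0,0,0]]'
python3 - <<'E'
from h import *
np.set_printoptions(precision=4,suppress=True)
im,d=snap('wrist','d')
for c in('wrist','top'):
    if c!='wrist': snap(c)
    for t in('car','car_nose'):
        for r in models.tip_of(c,t)[:1]: print(c,t,round(r['p'],2),np.array(r['xyz']),proj(c,r['xyz']))
E
```

```text
time_s: 6.55
position: [0.5671, -0.2412, 0.0463]
tcp_rot: [[0.001, 1.0, 0.0], [1.0, -0.001, -0.0], [-0.0, 0.0, -1.0]]
force: [0.7, -0.2, -0.2]
opening: 0.909
grasp_force: 0.0
wrist car 0.77 [ 0.5738 -0.2992  0.0238] [269. 294.]
wrist car_nose 0.69 [ 0.5655 -0.2326  0.0162] [257. 201.]
```

View pics/d.png

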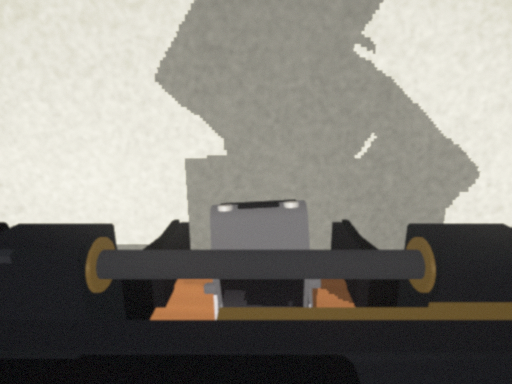

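The car is out to about mid-length (nose at row 203, sides at cols 210–308), still about 2–3° turned. I regrip at its middle, aligned to it.

```bash
python3 -m jog '[[0.95,-0.02,0.001,0,0,0,-2.5],[0.95,-0.04,0.002,0,0,0,-2.5],[0.95,-0.0545,0.002,0,0,0,-2.5],[0.95,-0.0545,0.002,0,0,0,-2.5],[0.95,-0.0545,0.002,0,0,0,-2.5],[0.55,-0.0545,0.002,0,0,0,-2.5],[0.55,-0.0545,0.002,0,0,0,-2.5],[0.55,-0.0545,0.002,0,0,0,-2.5],[0.55,-0.0545,0.002,0,0,0,-2.5],[0.55,-0.0545,0.002,-0.005,0,0,-2.5],[0.55,-0.0545,0.002,-0.005,0,0,-2.5]]'
python3 -m jog '[[0.55,0.015,0,0,0,0,0],[0.55,0.035,0,0,0,0,0],[0.55,0.06,0,0,0,0,0],[0.55,0.06,0,-0.03,0,0,0],[0.55,0.06,0,-0.08,0,0,0],[0.55,0.06,0,-0.12,0,0,0],[0.55,0.06,0,-0.15,0,0,0],[0.55,0.06,0,-0.15,0,0,0]]'
python3 - <<'E'
from h import *
np.set_printoptions(precision=4,suppress=True)
for c in('top','side'):
    im,d=snap(c,'e_'+c);P=cloud(c,d);np.save('P_'+c,P)
    for t in('car','car_nose','case','front_spot','van','lid_hinge','lid_edge'):
        for r in models.tip_of(c,t)[:1]: print(c,t,round(r['p'],2),np.array(r['xyz']),proj(c,r['xyz']))
cv2.imwrite('pics/f.png',cv2.resize(cv2.imread('pics/e_top.png')[70:230,80:300],None,fx=3.6,fy=3.6,interpolation=cv2.INTER_CUBIC))
E
```

```text
time_s: 8.22
position: [0.57, -0.2956, 0.0519]
tcp_rot: [[-0.043, 0.999, 0.002], [0.999, 0.043, -0.001], [-0.001, 0.002, -1.0]]
force: [1.1, 0.0, 0.7]
opening: 0.557
grasp_force: 0.7
time_s: 9.22
position: [0.5676, -0.2343, 0.2034]
tcp_rot: [[-0.045, 0.999, 0.004], [0.999, 0.045, -0.002], [-0.002, 0.004, -1.0]]
force: [0.8, 0.1, -2.4]
opening: 0.554
grasp_force: 3.9
top car 0.71 [ 0.2683 -0.3831  0.0024] [368. 280.]
top car_nose 0.85 [ 0.2209 -0.4266 -0.0026] [385. 299.]
top case 0.61 [ 0.5918  0.0382 -0.0024] [204. 153.]
top front_spot 0.67 [ 0.5655 -0.1744  0.1683] [294. 154.]
top van 0.76 [0.6558 0.0932 0.0132] [182. 127.]
top lid_hinge 0.8 [0.5384 0.1496 0.0826] [151. 171.]
top lid_edge 0.56 [0.5452 0.1877 0.3054] [ 89. 154.]
side car 0.73 [ 0.561  -0.2411  0.1667] [257. 140.]
side car_nose 0.7 [ 0.5577 -0.1732  0.1597] [243. 151.]
side case 0.61 [0.5451 0.1489 0.0725] [163. 233.]
side lid_hinge 0.78 [0.5466 0.1518 0.0755] [162. 232.]
side lid_edge 0.83 [0.5402 0.1829 0.3042] [143. 150.]
```

View pics/f.png

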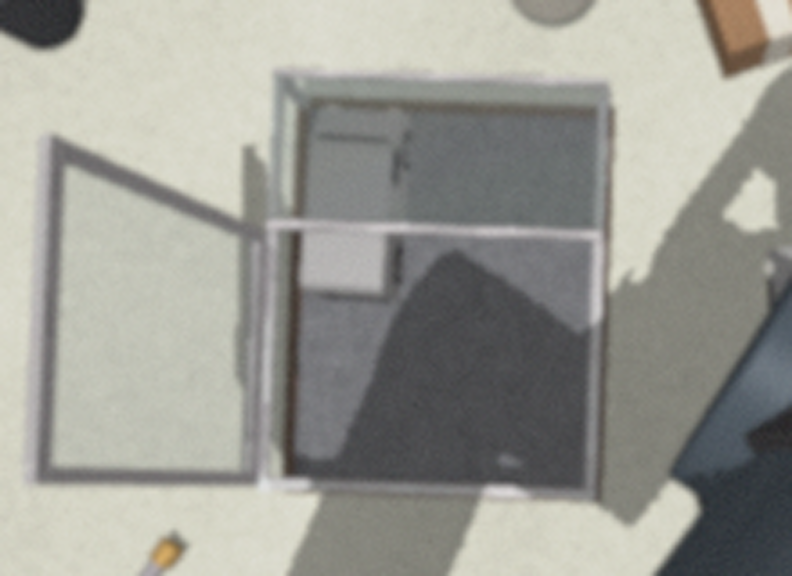

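The case picture shows the van at upper left (~(355,200)) and the lid upright on the left. The grip reads odd though: opening 0.554 with little force. I look at it before carrying on.

Run:
```python
from h import *
im,d=snap('wrist'); s=cv2.imread('pics/e_side.png')[90:230,190:330]
s=cv2.resize(s,(384,384),interpolation=cv2.INTER_CUBIC)
w=cv2.resize(im,(512*400//512,300)); c=np.zeros((384,790,3),np.uint8);c[:,:384]=s;c[:300,388:788]=w
cv2.imwrite('pics/g.png',c); print(bot.read_state()['opening'],bot.read_state()['grasp_force'])
```

```text
0.5540266597388949 3.866588920354843
```

View pics/g.png

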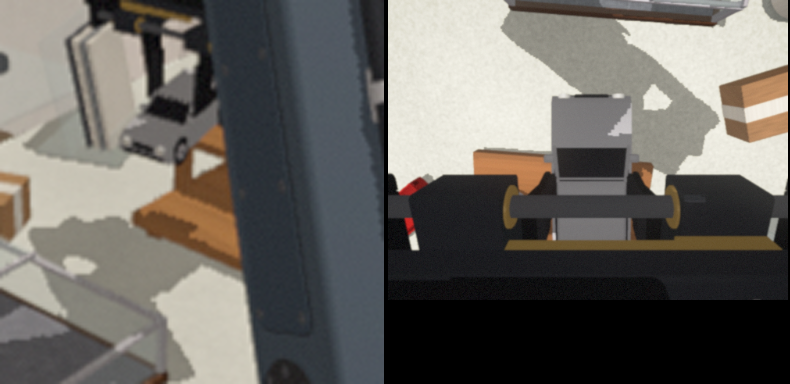

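The wrist and side views show the car hanging low, with the fingers holding only the top of the cabin. I measure how it hangs, then set it on the free table between rack and case and regrip lower.

Run:
```python
from h import *
np.set_printoptions(precision=4,suppress=True)
im,d=snap('wrist');P=cloud('wrist',d);s=bot.read_state();print(s['position'],s['opening'])
m=models.outline_of('wrist','car')[0]['mask']
print(s['force'],m.sum())
for y in np.arange(-.30,-.15,.01):
    k=m&(abs(P[...,1]-y)<.004)&(P[...,2]>.12)
    if k.sum()>5:print(round(y,3),k.sum(),P[k].min(0),P[k].max(0),np.median(P[k][:,2]))
```

```text
[ 0.5665 -0.2354  0.2013] 0.5477847075503156
[-0.2311  0.0025 -1.099 ] 15974
-0.28 52 [ 0.5394 -0.2806  0.2114] [ 0.5986 -0.2761  0.2188] 0.2131042032923558
-0.27 663 [ 0.5391 -0.274   0.2099] [ 0.5981 -0.266   0.2292] 0.22710898768882323
-0.26 1318 [ 0.5393 -0.264   0.21  ] [ 0.5977 -0.256   0.2285] 0.22621995271341272
-0.25 62 [ 0.5601 -0.254   0.2244] [ 0.5902 -0.2523  0.2273] 0.22548660893991324
-0.24 332 [ 0.5437 -0.2395  0.22  ] [ 0.5907 -0.236   0.2243] 0.22232001745053115
-0.23 1639 [ 0.5373 -0.234   0.2029] [ 0.596  -0.226   0.2234] 0.21902991690666607
-0.22 1886 [ 0.5322 -0.224   0.2026] [ 0.6004 -0.216   0.2178] 0.21029021283837226
-0.21 1682 [ 0.5362 -0.214   0.1983] [ 0.6001 -0.206   0.3092] 0.20206696466464685
-0.2 1500 [ 0.5357 -0.204   0.1954] [ 0.5948 -0.196   0.2013] 0.19850101764127215
-0.19 1493 [ 0.5353 -0.194   0.1923] [ 0.5945 -0.186   0.1989] 0.19544775144387447
-0.18 1498 [ 0.5348 -0.184   0.1863] [ 0.594 -0.176  0.196] 0.19227728943669617
-0.17 276 [ 0.5395 -0.174   0.1777] [ 0.5937 -0.1713  0.191 ] 0.1873311814392737
```

```bash
python3 -m jog '[[0.55,0.005,0,0.0,0,0,0],[0.55,0.015,0,0.005,0,0,0],[0.55,0.027,0,0.01,0,0,0],[0.55,0.039,0,0.02,0,0,0],[0.55,0.051,0,0.032,0,0,0],[0.55,0.06,0,0.046,0,0,0],[0.55,0.065,0,0.06,0,0,0],[0.55,0.067,0,0.074,0,0,0],[0.55,0.067,0,0.088,0,0,0],[0.55,0.067,0,0.102,0,0,0],[0.55,0.067,0,0.116,0,0,0],[0.55,0.067,0,0.128,0,0,0],[0.55,0.067,0,0.139,0,0,0],[0.55,0.067,0,0.149,0,0,0],[0.55,0.067,0,0.157,0,0,0],[0.55,0.067,0,0.163,0,0,0],[0.55,0.067,0,0.167,0,0,0],[0.55,0.067,0,0.171,0,0,0]]'
python3 - <<'E'
from h import *
np.set_printoptions(precision=4,suppress=True)
im,d=snap('wrist');P=cloud('wrist',d);s=bot.read_state();print(s['position'],s['opening'])
m=models.outline_of('wrist','car')[0]['mask']
print(s['force'],m.sum())
for y in np.arange(-.24,-.07,.01):
    k=m&(abs(P[...,1]-y)<.004)&(P[...,2]<.1)
    if k.sum()>5:print(round(y,3),k.sum(),P[k].min(0),P[k].max(0),np.median(P[k][:,2]))
E
```

```text
time_s: 12.42
position: [0.5642, -0.1689, 0.0305]
tcp_rot: [[-0.044, 0.999, 0.001], [0.999, 0.044, -0.001], [-0.001, 0.001, -1.0]]
force: [-0.4, -1.1, -1.1]
opening: 0.55
grasp_force: 3.8
[ 0.5638 -0.1686  0.03  ] 0.5454580682093463
[ 0.3772 -1.517  -0.6315] 16592
-0.21 133 [ 0.5364 -0.2139  0.0348] [ 0.5952 -0.206   0.0519] 0.03688212242218211
-0.2 1227 [ 0.5365 -0.204   0.0345] [ 0.5953 -0.196   0.054 ] 0.051818551754677616
-0.19 810 [ 0.5408 -0.194   0.0439] [ 0.5904 -0.1873  0.0533] 0.05162391541856709
-0.17 891 [ 0.5404 -0.1724  0.0467] [ 0.5884 -0.166   0.0524] 0.05052307380640461
-0.16 1674 [ 0.5276 -0.164  -0.001 ] [ 0.6004 -0.156   0.0515] 0.04628138559959161
-0.15 1897 [ 0.5296 -0.154   0.0331] [ 0.597  -0.146   0.0458] 0.039359447204009385
-0.14 1568 [ 0.5335 -0.144   0.0312] [ 0.5931 -0.136   0.0384] 0.03356631432053206
-0.13 1529 [ 0.5335 -0.134   0.0295] [ 0.5924 -0.126   0.0339] 0.03176258531708179
-0.12 1577 [ 0.5325 -0.124   0.0274] [ 0.5919 -0.116   0.0326] 0.03011544031772273
-0.11 1620 [ 0.5319 -0.114   0.0233] [ 0.5916 -0.106   0.0311] 0.02817959394047942
-0.1 299 [ 0.5388 -0.104  -0.0009] [ 0.5911 -0.1018  0.0282] 0.02405269243357508
```

```bash
python3 -m jog '[[0.6,0,0,0,0,0,0],[0.7,0,0,0,0,0,0],[0.95,0,0,0,0,0,0],[0.95,0,0,0,0,0,0],[0.95,0,0,0,0,0,0],[0.95,0.001,0,0.005,0,0,0],[0.95,0.001,0,0.01,0,0,0],[0.95,0.001,0,0.0145,0,0,0],[0.95,0.001,0,0.0145,0,0,0]]'
python3 -m jog '[[0.4,0,0,0,0,0,0],[0.4,0,0,0,0,0,0],[0.4,0,0,0,0,0,0],[0.4,0,0,0,0,0,0],[0.4,0,0,0,0,0,0]]'
```

```text
time_s: 13.65
position: [0.5631, -0.1672, 0.0151]
tcp_rot: [[-0.044, 0.999, -0.001], [0.999, 0.044, 0.001], [0.001, -0.001, -1.0]]
force: [-0.3, -0.7, -0.3]
opening: 0.949
grasp_force: 0.0
time_s: 14.28
position: [0.5636, -0.1674, 0.0159]
tcp_rot: [[-0.044, 0.999, 0.0], [0.999, 0.044, -0.0], [-0.0, 0.0, -1.0]]
force: [-0.7, -0.4, 1.4]
opening: 0.681
grasp_force: 30.0
```

```bash
python3 -m jog '[[0.4,0,0,-0.01,0,0,0],[0.4,0,0,-0.03,0,0,0],[0.4,0,0,-0.06,0,0,0],[0.4,0,0,-0.1,0,0,0],[0.4,0,0,-0.14,0,0,0],[0.4,0,0,-0.15,0,0,0],[0.4,0,0,-0.15,0,0,0]]'
python3 - <<'E'
from h import *
np.set_printoptions(precision=4,suppress=True)
i=viewer.camera_info('top');T=np.linalg.inv(np.array(i['world_to_cam']))
def onz(u,v,z):
    r=T[:3,:3]@[(u-i['cx'])/i['fx'],(v-i['cy'])/i['fy'],1];return T[:3,3]+r*(z-T[2,3])/r[2]
C=[onz(a/3.6+80,b/3.6+70,z) for a,b,z in((268,485,.077),(598,492,.077),(279,74,.084),(606,85,.084),(268,226,.084),(600,234,.084))]
print(np.array(C),i['fx'])
w=bot.read_state();print(w['opening'],w['grasp_force'],w['force'])
im,d=snap('wrist','w1');P=cloud('wrist',d);np.save('Pw1',P)
for t in('car','car_nose','case','van','lid_hinge','lid_edge','front_spot'):
    for r in models.tip_of('wrist',t)[:1]: print(t,round(r['p'],2),np.array(r['xyz']),proj('wrist',r['xyz']))
E
```

```text
time_s: 15.15
position: [0.5633, -0.1673, 0.1659]
tcp_rot: [[-0.044, 0.999, 0.0], [0.999, 0.044, -0.0], [-0.0, 0.0, -1.0]]
force: [-0.9, -1.0, -1.5]
opening: 0.683
grasp_force: 30.0
[[ 0.4588  0.1424  0.077 ]
 [ 0.4551 -0.0729  0.077 ]
 [ 0.7265  0.136   0.084 ]
 [ 0.72   -0.0771  0.084 ]
 [ 0.627   0.1421  0.084 ]
 [ 0.6225 -0.0736  0.084 ]] 346.572831514561
0.6828561840571994 29.999637007713318 [-0.9375 -0.9652 -1.5498]
car 0.64 [ 0.5675 -0.166   0.1524] [268. 222.]
car_nose 0.72 [ 0.5624 -0.1043  0.1533] [264. 121.]
front_spot 0.34 [ 0.565  -0.166   0.1513] [263. 220.]
```

View pics/w1.png

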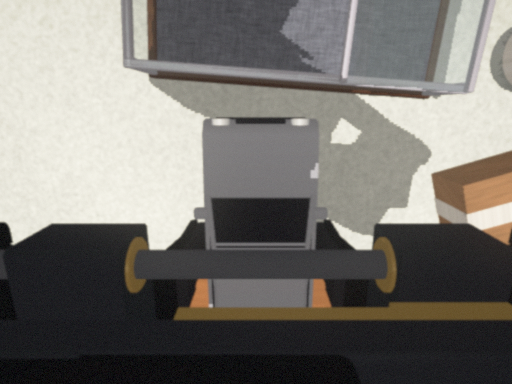

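Run:
```python
from h import *
np.set_printoptions(precision=4,suppress=True)
P=np.load('Pw1.npy')
sel=P[:110].reshape(-1,3)
k=sel[(sel[:,2]>.06)&(sel[:,2]<.1)]
print(np.percentile(k,[1,50,99],axis=0),len(k))
X=[];Y=[]
for x in np.arange(.45,.74,.01):
    c=k[abs(k[:,0]-x)<.005]
    c=c[c[:,1]<-.05]
    if len(c)>3: X.append(x);Y.append(np.percentile(c[:,1],10))
print(np.round(Y,4));X=np.array(X);Y=np.array(Y)
a=np.polyfit(X,Y,1);r=Y-np.polyval(a,X);g=abs(r)<.003;a=np.polyfit(X[g],Y[g],1);print('yaw',np.degrees(np.arctan(a[0])),np.polyval(a,[.46,.59,.72]))
# base outer edge low z
b=sel[(sel[:,2]>.002)&(sel[:,2]<.02)&(sel[:,1]<-.0)]
print(len(b))
# van mask etc from the top picture
im,d=snap('top');P=cloud('top',d)
m=models.outline_of('top','van')[0]['mask'];Q=P[m];print(np.percentile(Q,[2,50,98],axis=0))
roof=Q[(Q[:,2]>.062)&(Q[:,2]<.075)];print(len(roof),cv2.minAreaRect((roof[:,:2]*1000).astype(np.float32)),np.percentile(roof,[2,98],axis=0))
Z=P.reshape(-1,3);f=Z[(Z[:,2]>.008)&(Z[:,2]<.022)&(Z[:,0]>.45)&(Z[:,0]<.74)&(abs(Z[:,1]-.03)<.12)];print('floor',np.median(f[:,2]),np.percentile(f,[1,99],axis=0))
fm=((P[...,2]>.009)&(P[...,2]<.024)&(P[...,0]>.44)&(P[...,0]<.76)&(abs(P[...,1]-.03)<.13))
print(cv2.minAreaRect((P[fm][:,:2]*1000).astype(np.float32)))
for x in np.arange(.48,.72,.02):
    c=P[fm&(abs(P[...,0]-x)<.01)];print(round(x,2),c[:,1].min(),c[:,1].max())
```

```text
[[ 0.4532 -0.0772  0.0655]
 [ 0.6628 -0.0499  0.0813]
 [ 0.7257 -0.016   0.0835]] 15685
[-0.0692 -0.0697 -0.0708 -0.0713 -0.0715 -0.0717 -0.0722 -0.0724 -0.0727
 -0.073  -0.0733 -0.0736 -0.0739 -0.0742 -0.0746 -0.0749 -0.0752 -0.0748
 -0.0742 -0.0744 -0.0746 -0.075  -0.0752 -0.0755 -0.0759 -0.0761 -0.0764
 -0.0768 -0.0767]
yaw -1.3215473206973014 [-0.0708 -0.0738 -0.0768]
14681
[[0.589  0.0669 0.0146]
 [0.6064 0.092  0.0671]
 [0.6276 0.1254 0.0823]]
383 ((608.7433471679688, 98.59333038330078), (56.997859954833984, 38.18935775756836), 89.49163055419922) [[0.5897 0.0715 0.0642]
 [0.6275 0.1245 0.0708]]
floor 0.014385792049033341 [[ 0.463  -0.0752  0.0107]
 [ 0.6494  0.1435  0.0183]]
((590.966796875, 33.53001403808594), (218.74803161621094, 278.3158264160156), 88.2023696899414)
0.48 0.007662831101375625 0.1461759621313359
0.5 5.031316250203588e-05 0.14554110660932928
0.52 -0.009878048078635612 0.14506962169003476
0.54 -0.022519166439370103 0.14419120709329813
0.56 -0.03251303561017929 0.1435163218951559
0.58 -0.042576628948440366 0.14349419500445315
0.6 -0.05514478561982856 0.14274176881286463
0.62 -0.06528802695594735 0.14207361619054446
0.64 -0.0777410385937496 0.14129908907574015
0.66 -0.07780256009232579 -0.07521235071917408
0.68 -0.07774830272616315 -0.07756968638063846
0.7 -0.07762232837208008 -0.07752334241344272
```

```bash
python3 -m jog '[[0.4,0.01,-0.001,0,0,0,6],[0.4,0.03,-0.003,0,0,0,16],[0.4,0.05,-0.005,0,0,0,26],[0.4,0.07,-0.008,0,0,0,36],[0.4,0.09,-0.011,0,0,0,46],[0.4,0.11,-0.013,0,0,0,56],[0.4,0.13,-0.015,0,0,0,66],[0.4,0.145,-0.017,0,0,0,76],[0.4,0.157,-0.019,0,0,0,86],[0.4,0.1644,-0.0195,0,0,0,92],[0.4,0.1644,-0.0195,0,0,0,94.3],[0.4,0.1644,-0.0195,0,0,0,94.3],[0.4,0.1644,-0.0195,0,0,0,94.3]]'
python3 - <<'E'
from h import *
np.set_printoptions(precision=4,suppress=True)
im,d=snap('wrist','w2');P=cloud('wrist',d);np.save('Pw2',P)
for t in('car','car_nose','case','van','lid_hinge','lid_edge','front_spot'):
    for r in models.tip_of('wrist',t)[:1]: print(t,round(r['p'],2),np.array(r['xyz']),proj('wrist',r['xyz']))
E
```

```text
time_s: 17.27
position: [0.537, -0.0041, 0.1658]
tcp_rot: [[1.0, -0.031, 0.0], [-0.031, -1.0, -0.0], [0.0, 0.0, -1.0]]
force: [-0.3, -0.2, -1.8]
opening: 0.686
grasp_force: 30.0
car 0.75 [ 0.5399 -0.0043  0.1508] [260. 218.]
car_nose 0.77 [ 0.6014 -0.0077  0.1538] [262. 119.]
case 0.56 [ 0.5915  0.032  -0.0013] [225. 124.]
lid_hinge 0.68 [0.5375 0.1525 0.0804] [ 79. 198.]
front_spot 0.43 [ 0.6017 -0.0097  0.1548] [266. 119.]
```

View pics/w2.png

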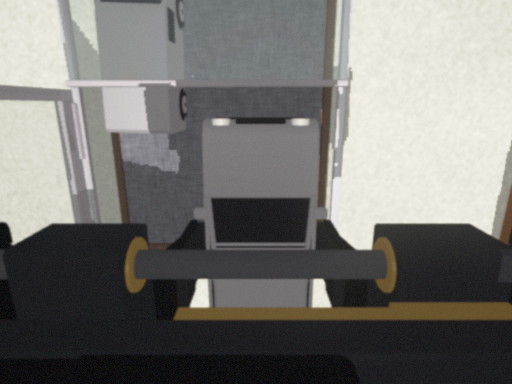

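Run:
```python
from h import *
np.set_printoptions(precision=4,suppress=True)
i=viewer.camera_info('wrist');T=np.linalg.inv(np.array(i['world_to_cam']))
def onz(u,v,z):
    r=T[:3,:3]@[(u-i['cx'])/i['fx'],(v-i['cy'])/i['fy'],1];return T[:3,3]+r*(z-T[2,3])/r[2]
a=np.radians(-1.8);O=np.array([.590,.0345])
def case(p): q=p[:2]-O; return np.array([np.cos(a)*q[0]+np.sin(a)*q[1],-np.sin(a)*q[0]+np.cos(a)*q[1]])
for n,u,v,z in(('floor R',326,30,.015),('floor R2',320,170,.015),('van wheel R',187,105,.02),('van whl far',184,15,.02),('floor L',122,190,.015),('strip L',75,83,.084),('strip R',345,83,.084),('strip far edge',260,80,.084),('strip near edge',260,86,.084)):
    p=onz(u,v,z);print(n,p,case(p))
P=np.load('Pw2.npy')
print(P[82:86,[200,240,300,330]][...,:])
im=cv2.imread('pics/w2.png').astype(int)
for r in(20,40,60,110,150): print(r,im[r,310:350].sum(1)//3)
```

```text
floor R [ 0.676 -0.071  0.015] [ 0.0893 -0.1027]
floor R2 [ 0.5416 -0.0677  0.015 ] [-0.0452 -0.1037]
van wheel R [0.6121 0.0655 0.02  ] [0.0211 0.0316]
van whl far [0.6918 0.0607 0.02  ] [0.1009 0.0294]
floor L [0.5265 0.1448 0.015 ] [-0.0669  0.1082]
strip L [0.6307 0.1361 0.084 ] [0.0374 0.1029]
strip R [ 0.6239 -0.0729  0.084 ] [ 0.0372 -0.1063]
strip far edge [ 0.6282 -0.0072  0.084 ] [ 0.0395 -0.0405]
strip near edge [ 0.6238 -0.0071  0.084 ] [ 0.0351 -0.0405]
[[[ 0.6282  0.0391  0.0846]
  [ 0.6273  0.0083  0.0842]
  [ 0.6258 -0.0382  0.0835]
  [ 0.6251 -0.0615  0.083 ]]

 [[ 0.6275  0.0391  0.0848]
  [ 0.6266  0.0084  0.0831]
  [ 0.6251 -0.0381  0.0839]
  [ 0.6244 -0.0615  0.0834]]

 [[ 0.6269  0.0395  0.0831]
  [ 0.6259  0.0084  0.0835]
  [ 0.6243 -0.0381  0.0845]
  [ 0.6236 -0.0615  0.0832]]

 [[ 0.6262  0.0396  0.0827]
  [ 0.6251  0.0084  0.0834]
  [ 0.6236 -0.0382  0.0834]
  [ 0.6229 -0.0615  0.0835]]]
20 [121 122 121 122 125 122 122 123 122 126 122 123 121 122 120 114 102  98
 102 102 101 103 103 102 116 147 184 206 212 211 196 172 155 162 173 181
 177 177 179 195]
40 [119 120 120 123 123 122 122 120 121 120 122 123 123 119 111  99 101  99
 106 102 107 109 117 125 156 195 212 214 213 196 167 156 168 180 182 179
 178 184 199 223]
60 [123 123 124 122 123 120 123 124 122 124 123 124 121 116 103 100 104 103
 106 106 104 110 124 156 194 212 216 214 190 163 159 171 180 180 181 181
 179 178 200 227]
110 [ 88  85  84  80  82  87  87  88  87  94 106 111  82  69  65  70  69  70
  70  77  95 127 139 144 143 138 156 193 206 186 168 162 161 158 151 143
 144 146 158 191]
150 [127 125 126 128 122 125 127 123 114  92  69  62  68  70  74  71  75  94
 140 185 206 208 196 170 138 142 153 161 162 160 161 154 170 206 224 231
 231 230 228 228]
```

```bash
python3 -m jog '[[0.4,0,-0.001,0.01,0,0,0],[0.4,0,-0.002,0.03,0,0,0],[0.4,0,-0.002,0.05,0,0,0],[0.4,0,-0.002,0.07,0,0,0],[0.4,0,-0.002,0.09,0,0,0],[0.4,0,-0.002,0.105,0,0,0],[0.4,0,-0.002,0.116,0,0,0],[0.4,0,-0.002,0.124,0,0,0],[0.4,0,-0.002,0.129,0,0,0],[0.4,0,-0.002,0.132,0,0,0],[0.4,0,-0.002,0.1335,0,0,0],[0.4,0,-0.002,0.1335,0,0,0]]'
```

```text
time_s: 19.18
position: [0.5371, -0.002, 0.0324]
tcp_rot: [[1.0, -0.032, 0.0], [-0.032, -1.0, -0.0], [0.0, 0.0, -1.0]]
force: [-0.4, -0.3, -1.3]
opening: 0.681
grasp_force: 30.0
```

```bash
python3 -m jog '[[0.4,0,0,0.001,0,0,0],[0.4,0,0,0.001,0,0,0],[0.4,0,0,0.001,0,0,0]]'
```

```text
time_s: 19.55
position: [0.537, -0.002, 0.0313]
tcp_rot: [[1.0, -0.032, 0.0], [-0.032, -1.0, -0.0], [0.0, -0.0, -1.0]]
force: [-0.6, -0.0, -2.0]
opening: 0.679
grasp_force: 30.0
```

```bash
python3 -m jog '[[0.4,0,0,0.001,0,0,0],[0.4,0,0,0.001,0,0,0]]'; python3 -m jog '[[0.4,0,0,0.001,0,0,0],[0.4,0,0,0.001,0,0,0]]'
```

```text
time_s: 19.8
position: [0.5371, -0.002, 0.0309]
tcp_rot: [[1.0, -0.031, 0.001], [-0.031, -1.0, -0.0], [0.001, 0.0, -1.0]]
force: [-1.0, -0.0, 4.8]
opening: 0.683
grasp_force: 30.0
time_s: 20.05
position: [0.5371, -0.002, 0.0308]
tcp_rot: [[1.0, -0.031, 0.001], [-0.031, -1.0, -0.0], [0.001, 0.0, -1.0]]
force: [-2.3, -0.2, 12.3]
opening: 0.68
grasp_force: 30.0
```

```bash
python3 -m jog '[[0.4,0,0,-0.0018,0,0,0],[0.4,0.008,0,-0.0018,0,0,0],[0.4,0.02,0,-0.0018,0,0,0],[0.4,0.033,0,-0.0018,0,0,0],[0.4,0.042,0,-0.0018,0,0,0],[0.4,0.045,0,-0.0018,0,0,0],[0.4,0.045,0,-0.0018,0,0,0],[0.72,0.045,0,-0.0018,0,0,0],[0.9,0.045,0,-0.0018,0,0,0],[0.9,0.045,0,-0.0018,0,0,0],[0.9,0.045,0,-0.0018,0,0,0]]'
python3 -m jog '[[0.9,0,0,-0.01,0,0,0],[0.9,0,0,-0.035,0,0,0],[0.9,0,0,-0.065,0,0,0],[0.9,0,0,-0.095,0,0,0],[0.35,-0.04,0,-0.095,0,0,0],[0.35,-0.085,0,-0.095,0,0,0],[0.35,-0.085,0,-0.095,0,0,0],[0.35,-0.085,0,-0.095,0,0,0],[0.35,-0.085,0,-0.095,0,0,0]]'
python3 - <<'E'
from h import *
np.set_printoptions(precision=4,suppress=True)
im,d=snap('wrist','w3');P=cloud('wrist',d)
for t in('car','car_nose','van'):
    for r in models.tip_of('wrist',t)[:1]: print(t,round(r['p'],2),np.array(r['xyz']),proj('wrist',r['xyz']))
E
```

```text
time_s: 21.42
position: [0.5819, -0.0034, 0.0311]
tcp_rot: [[1.0, -0.031, 0.0], [-0.031, -1.0, 0.0], [0.0, -0.0, -1.0]]
force: [-0.3, 0.1, 0.6]
opening: 0.886
grasp_force: 0.0
time_s: 22.55
position: [0.4989, -0.0012, 0.1265]
tcp_rot: [[1.0, -0.032, 0.003], [-0.032, -1.0, -0.001], [0.003, 0.001, -1.0]]
force: [-0.1, -0.3, -0.2]
opening: 0.417
grasp_force: 0.0
car 0.91 [ 0.5876 -0.0032  0.0174] [259.  85.]
car_nose 0.62 [ 0.6478 -0.0067  0.0201] [261.   5.]
```

View pics/w3.png

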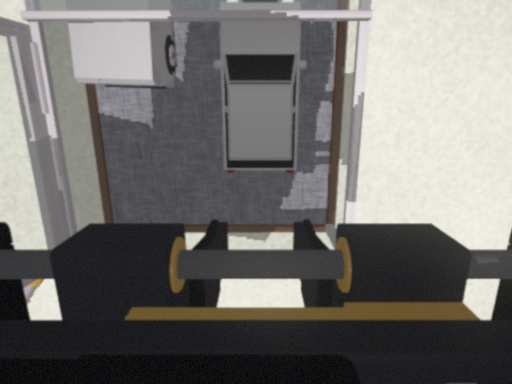

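```bash
python3 -m jog '[[0.35,0,0,0.03,0,0,0],[0.35,0,0,0.06,0,0,0],[0.35,0,0,0.08,0,0,0],[0.35,0,0,0.088,0,0,0],[0.35,0,0,0.088,0,0,0],[0.35,0.01,0,0.088,0,0,0],[0.35,0.02,0,0.088,0,0,0],[0.35,0.03,0,0.088,0,0,0],[0.35,0.04,0,0.088,0,0,0],[0.35,0.05,0,0.088,0,0,0],[0.35,0.06,0,0.088,0,0,0],[0.35,0.066,0,0.088,0,0,0],[0.35,0.07,0,0.088,0,0,0]]'
python3 - <<'E'
from h import *
np.set_printoptions(precision=4,suppress=True)
for c in('wrist','top','side'):
    snap(c,'w4_'+c)
    for t in('car','car_nose','van','front_spot'):
        for r in models.tip_of(c,t)[:1]: print(c,t,round(r['p'],2),np.array(r['xyz']),proj(c,r['xyz']))
E
```

```text
time_s: 24.38
position: [0.5671, -0.0029, 0.038]
tcp_rot: [[1.0, -0.031, -0.0], [-0.031, -1.0, 0.0], [-0.0, -0.0, -1.0]]
force: [-2.2, 0.4, 1.8]
opening: 0.351
grasp_force: 0.8
top car 0.57 [ 0.2676 -0.3817  0.0002] [368. 280.]
top car_nose 0.6 [ 0.2205 -0.4251 -0.0018] [384. 299.]
side car 0.73 [ 0.6329 -0.0027  0.0148] [183. 211.]
side car_nose 0.59 [ 0.2153 -0.4271  0.0069] [386. 201.]
```

```bash
python3 -m jog '[[0.35,0.004,0,0,0,0,0],[0.35,0.008,0,0,0,0,0],[0.35,0.01,0,0,0,0,0],[0.35,0.011,0,0,0,0,0]]'
python3 -m jog '[[0.35,0.001,0,0,0,0,0],[0.35,0.002,0,0,0,0,0]]'
python3 -m jog '[[0.35,0.001,0,0,0,0,0],[0.35,0.002,0,0,0,0,0]]'
```

```text
time_s: 25.62
position: [0.5779, -0.0033, 0.038]
tcp_rot: [[1.0, -0.031, -0.0], [-0.031, -1.0, 0.0], [-0.0, -0.0, -1.0]]
force: [-1.7, -0.2, 1.6]
opening: 0.353
grasp_force: 0.7
time_s: 25.88
position: [0.58, -0.0034, 0.038]
tcp_rot: [[1.0, -0.032, 0.0], [-0.032, -1.0, 0.0], [0.0, -0.0, -1.0]]
force: [0.3, 0.3, -0.7]
opening: 0.348
grasp_force: 0.3
time_s: 26.12
position: [0.582, -0.0034, 0.038]
tcp_rot: [[1.0, -0.032, 0.0], [-0.032, -1.0, 0.0], [0.0, -0.0, -1.0]]
force: [0.0, 1.1, -0.2]
opening: 0.349
grasp_force: 0.3
```

```bash
for i in 1; do python3 -m jog '[[0.35,0.001,0,0,0,0,0],[0.35,0.001,0,0,0,0,0]]' | sed -n '2p;4p'; python3 -m jog '[[0.35,0.001,0,0,0,0,0],[0.35,0.001,0,0,0,0,0]]' | sed -n '2p;4p'; done
python3 - <<'E'
from h import *
np.set_printoptions(precision=4,suppress=True)
im,_=snap('wrist');cv2.imwrite('pics/w5.png',im)
E
```

```text
position: [0.5832, -0.0035, 0.0381]
force: [-0.4, -0.0, 0.6]
position: [0.584, -0.0035, 0.0381]
force: [-0.3, 1.0, 0.9]
```

View pics/w5.png

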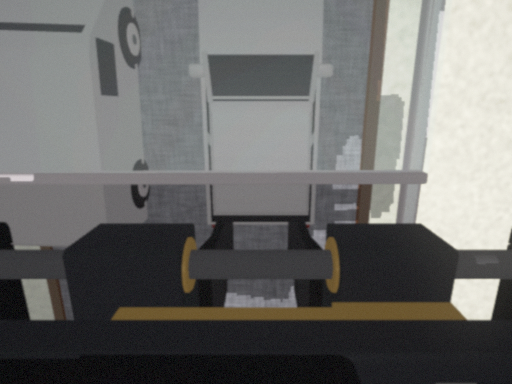

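The car (cols 205–318) is straight, clear of the van, with its cabin under the strip. I keep pushing to contact.

```bash
python3 -m jog '[[0.35,0.001,0,0,0,0,0],[0.35,0.001,0,0,0,0,0]]' | sed -n '2p;4p'; python3 -m jog '[[0.35,0.001,0,0,0,0,0],[0.35,0.001,0,0,0,0,0]]' | sed -n '2p;4p';python3 -m jog '[[0.35,0.001,0,0,0,0,0],[0.35,0.001,0,0,0,0,0]]' | sed -n '2p;4p'
```

```text
position: [0.585, -0.0035, 0.0381]
force: [-1.3, -0.1, 0.5]
position: [0.5861, -0.0035, 0.0381]
force: [-2.1, 0.5, 0.1]
position: [0.5871, -0.0036, 0.038]
force: [-1.3, -0.1, 0.5]
```

```bash
python3 -m jog '[[0.35,0.001,0,0,0,0,0],[0.35,0.001,0,0,0,0,0]]' | sed -n '2p;4p'; python3 -m jog '[[0.35,0.001,0,0,0,0,0],[0.35,0.001,0,0,0,0,0]]' | sed -n '2p;4p';python3 -m jog '[[0.35,0.001,0,0,0,0,0],[0.35,0.001,0,0,0,0,0]]' | sed -n '2p;4p'
python3 - <<'E'
from h import *
np.set_printoptions(precision=4,suppress=True)
im,d=snap('wrist')
i=viewer.camera_info('wrist');T=np.linalg.inv(np.array(i['world_to_cam']))
P=cloud('wrist',d)
m=models.outline_of('wrist','car')[0]['mask']; vv,uu=np.where(m);print('car px',vv.min(),vv.max(),uu.min(),uu.max())
print('car pts',np.percentile(P[m],[1,50,99],axis=0))
for r in models.tip_of('wrist','car')[:1]+models.tip_of('wrist','car_nose')[:1]+models.tip_of('wrist','van')[:1]: print(r)
E
```

```text
position: [0.5882, -0.0036, 0.038]
force: [-0.7, -0.3, 0.4]
position: [0.5884, -0.0036, 0.038]
force: [-2.9, -0.9, 2.1]
position: [0.5884, -0.0036, 0.0379]
force: [-5.0, -0.6, 3.8]
car px 195 226 207 315
car pts [[ 0.5969 -0.0337  0.0477]
 [ 0.6108 -0.0049  0.0638]
 [ 0.6189  0.024   0.0661]]
```

```bash
python3 -m jog '[[0.35,-0.005,0,0,0,0,0],[0.35,-0.015,0,-0.005,0,0,0],[0.2,-0.025,0,-0.05,0,0,0],[0,-0.04,0,-0.11,0,0,0],[0,-0.053,0,-0.17,0,0,0],[0,-0.053,0,-0.23,0,0,0],[0,-0.053,0,-0.29,0,0,0],[0,-0.053,0,-0.35,0,0,0],[0,-0.053,0,-0.362,0,0,0],[0,-0.053,0,-0.362,0,0,0],[0,-0.053,0,-0.362,0,0,0]]'
python3 - <<'E'
from h import *
np.set_printoptions(precision=4,suppress=True)
for c in('wrist','side'):
    im,_=snap(c,'w6_'+c)
    for t in('car','car_nose','van','front_spot','case','lid_edge','lid_hinge'):
        for r in models.tip_of(c,t)[:1]: print(c,t,round(r['p'],2),np.array(r['xyz']),proj(c,r['xyz']))
a=cv2.resize(cv2.imread('pics/w6_side.png')[130:280,100:260],(390,366),interpolation=cv2.INTER_CUBIC)
b=cv2.resize(cv2.imread('pics/w6_wrist.png')[0:260,100:400],(408,354));o=np.zeros((366,800,3),np.uint8);o[:,:390]=a;o[:354,392:]=b;cv2.imwrite('pics/w7.png',o)
E
```

```text
time_s: 29.8
position: [0.5358, -0.0017, 0.3978]
tcp_rot: [[0.999, -0.031, -0.004], [-0.031, -1.0, 0.001], [-0.004, -0.001, -1.0]]
force: [-0.5, -0.5, 0.2]
opening: 0.008
grasp_force: 0.0
wrist car 0.91 [ 0.2706 -0.3849  0.0021] [453. 271.]
wrist car_nose 0.91 [ 0.2192 -0.4257  0.0057] [471. 294.]
wrist case 0.93 [ 0.5927  0.0334 -0.0031] [240. 116.]
wrist lid_edge 0.57 [0.5426 0.187  0.3044] [ 48. 190.]
wrist lid_hinge 0.73 [0.5407 0.1526 0.0773] [163. 153.]
side car 0.86 [ 0.6537 -0.0077  0.0111] [179. 209.]
side case 0.73 [0.5904 0.0369 0.0005] [185. 228.]
side lid_edge 0.65 [0.5419 0.1834 0.3056] [142. 150.]
side lid_hinge 0.64 [0.5427 0.1462 0.0781] [165. 231.]
```

View pics/w7.png

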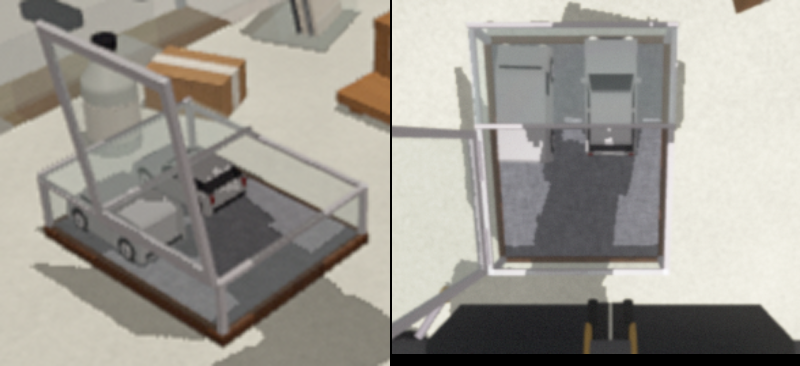

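The car stands straight with its nose at the far glass, in the middle of the free space (right crop: car cols 586–638, van to 553). Now the lid: I go over and behind it.

```bash
python3 -m jog '[[0,0,-0.03,0,0,0,0],[0,0,-0.08,0,0,0,0],[0,0,-0.14,0,0,0,0],[0,0,-0.19,0,0,0,0],[0,0,-0.23,0,0,0,0],[0,0,-0.23,0,0,0,0],[0,0,-0.23,0.03,0,0,0],[0,0,-0.23,0.07,0,0,0],[0,0,-0.23,0.1,0,0,0],[0,0,-0.23,0.112,0,0,0],[0,0,-0.23,0.112,0,0,0],[0,0,-0.23,0.112,0,0,0]]'
python3 - <<'E'
from h import *
for c in('side','top'):
    snap(c,'w8_'+c)
    for r in models.tip_of(c,'lid_edge')[:1]: print(c,r)
E
```

```text
time_s: 32.1
position: [0.5453, 0.2278, 0.2896]
tcp_rot: [[0.999, -0.032, 0.003], [-0.032, -0.999, 0.001], [0.003, -0.001, -1.0]]
force: [-0.5, -0.4, -0.3]
opening: 0.003
grasp_force: 0.0
side {'xyz': [0.5397, 0.185, 0.3049], 'p': 0.81}
top {'xyz': [0.5437, 0.1857, 0.3046], 'p': 0.63}
```

```bash
python3 -m jog '[[0,0,0.008,0,0,0,0],[0,0,0.015,0,0,0,0],[0,0,0.022,0,0,0,0],[0,0,0.03,-0.001,0,0,0],[0,0,0.038,-0.002,0,0,0],[0,0,0.046,-0.003,0,0,0],[0,0,0.054,-0.004,0,0,0],[0,0,0.062,-0.005,0,0,0],[0,0,0.07,-0.005,0,0,0],[0,0,0.078,-0.005,0,0,0],[0,0,0.086,-0.004,0,0,0],[0,0,0.0945,-0.003,0,0,0],[0,0,0.0945,-0.003,0,0,0]]'
python3 - <<'E'
from h import *
for c in('side','top'):
    snap(c,'w9_'+c)
    for t in('lid_edge','lid_hinge'):
        for r in models.tip_of(c,t)[:1]: print(c,t,r)
E
```

```text
time_s: 33.92
position: [0.5413, 0.1321, 0.2911]
tcp_rot: [[0.999, -0.032, 0.0], [-0.032, -0.999, -0.002], [0.0, 0.002, -1.0]]
force: [0.3, -0.0, 1.5]
opening: 0.005
grasp_force: 0.0
side lid_edge {'xyz': [0.5402, 0.1157, 0.3075], 'p': 0.71}
side lid_hinge {'xyz': [0.5437, 0.1517, 0.0745], 'p': 0.91}
top lid_edge {'xyz': [0.5398, 0.1199, 0.3046], 'p': 0.72}
top lid_hinge {'xyz': [0.5393, 0.1498, 0.0808], 'p': 0.94}
```

```bash
python3 -m jog '[[0,0,0.008,0.001,0,0,0],[0,0,0.017,0.003,0,0,0],[0,0,0.026,0.005,0,0,0],[0,0,0.0345,0.008,0,0,0],[0,0,0.043,0.0112,0,0,0],[0,0,0.051,0.0148,0,0,0],[0,0,0.059,0.0185,0,0,0],[0,0,0.0673,0.0225,0,0,0],[0,0,0.075,0.027,0,0,0],[0,0,0.0825,0.0318,0,0,0],[0,0,0.09,0.0368,0,0,0],[0,0,0.0972,0.0421,0,0,0],[0,0,0.104,0.0478,0,0,0],[0,0,0.1108,0.0538,0,0,0],[0,0,0.117,0.06,0,0,0],[0,0,0.1231,0.0666,0,0,0],[0,0,0.129,0.0734,0,0,0],[0,0,0.1345,0.0805,0,0,0],[0,0,0.1395,0.0878,0,0,0],[0,0,0.1445,0.0953,0,0,0]]'
python3 - <<'E'
from h import *
for c in('side','top'):
    snap(c,'w10_'+c)
    for t in('lid_edge',):
        for r in models.tip_of(c,t)[:1]: print(c,t,r)
E
```

```text
time_s: 36.72
position: [0.5366, -0.0114, 0.1952]
tcp_rot: [[1.0, -0.031, -0.0], [-0.031, -1.0, -0.0], [-0.0, 0.0, -1.0]]
force: [0.1, 0.3, 1.2]
opening: 0.007
grasp_force: 0.6
side lid_edge {'xyz': [0.5352, -0.043, 0.2175], 'p': 0.65}
```

```bash
python3 -m jog '[[0,0,0.0045,0.0078,0,0,0],[0,0,0.0088,0.0157,0,0,0],[0,0,0.0125,0.0238,0,0,0],[0,0,0.0161,0.032,0,0,0],[0,0,0.019,0.0404,0,0,0],[0,0,0.0219,0.0488,0,0,0],[0,0,0.0242,0.0575,0,0,0],[0,0,0.0264,0.0662,0,0,0],[0,0,0.0278,0.074,0,0,0],[0,0,0.0285,0.08,0,0,0],[0,0,0.0292,0.085,0,0,0],[0,0,0.0296,0.089,0,0,0],[0,0,0.03,0.092,0,0,0],[0,0,0.0303,0.0945,0,0,0],[0,0,0.0305,0.0965,0,0,0],[0,0,0.0305,0.0985,0,0,0]]'
python3 -m jog '[[0,0,0,0.001,0,0,0],[0,0,0,0.002,0,0,0]]' | sed -n '2p;4p'
```

```text
time_s: 38.92
position: [0.5358, -0.0415, 0.0972]
tcp_rot: [[1.0, -0.032, 0.0], [-0.032, -1.0, -0.0], [0.0, 0.0, -1.0]]
force: [0.3, -0.6, 0.6]
opening: 0.008
grasp_force: 0.4
position: [0.5358, -0.0415, 0.0953]
force: [-0.5, 1.4, 1.9]
```

```bash
python3 -m jog '[[0,0,0,0.001,0,0,0],[0,0,0,0.001,0,0,0]]' | sed -n '2p;4p'; python3 -m jog '[[0,0,0,0.001,0,0,0],[0,0,0,0.001,0,0,0]]' | sed -n '2p;4p'; python3 -m jog '[[0,0,0,0.001,0,0,0],[0,0,0,0.001,0,0,0]]' | sed -n '2p;4p'
```

```text
position: [0.5357, -0.0414, 0.0942]
force: [1.2, -0.4, -0.5]
position: [0.5357, -0.0414, 0.0932]
force: [1.1, -0.1, 0.0]
position: [0.5357, -0.0415, 0.0922]
force: [-0.1, -0.1, 0.9]
```

```bash
python3 -m jog '[[0,0,0,0.001,0,0,0],[0,0,0,0.001,0,0,0]]' | sed -n '2p;4p'; python3 -m jog '[[0,0,0,0.001,0,0,0],[0,0,0,0.001,0,0,0]]' | sed -n '2p;4p'
python3 - <<'E'
from h import *
np.set_printoptions(precision=4,suppress=True)
im,d=snap('wrist','w11');P=cloud('wrist',d);s=bot.read_state();print(s['position'])
for t in('lid_edge','lid_hinge'):
    for c in('wrist','side'):
        if c=='side': snap(c,'w11_side')
        for r in models.tip_of(c,t)[:1]: print(c,t,r)
m=models.outline_of('wrist','lid_edge')
if m: Q=P[m[0]['mask']];print(np.percentile(Q,[2,50,98],axis=0))
cv2.imwrite('pics/w12.png',np.hstack([cv2.resize(im,(400,300)),cv2.resize(cv2.imread('pics/w11_side.png')[130:280,90:290],(400,300),interpolation=cv2.INTER_CUBIC)]))
E
```

```text
position: [0.5357, -0.0415, 0.0912]
force: [1.0, -0.4, 0.7]
position: [0.5357, -0.0415, 0.0902]
force: [0.4, 0.4, 0.3]
[ 0.5356 -0.0414  0.0902]
wrist lid_edge {'xyz': [0.5339, -0.0869, 0.0993], 'p': 0.89}
side lid_edge {'xyz': [0.5319, -0.0843, 0.0992], 'p': 0.76}
side lid_hinge {'xyz': [0.5473, 0.1477, 0.0752], 'p': 0.61}
[[ 0.493  -0.0812  0.0865]
 [ 0.5813  0.0165  0.0947]
 [ 0.6211  0.1055  0.1042]]
```

View pics/w12.png

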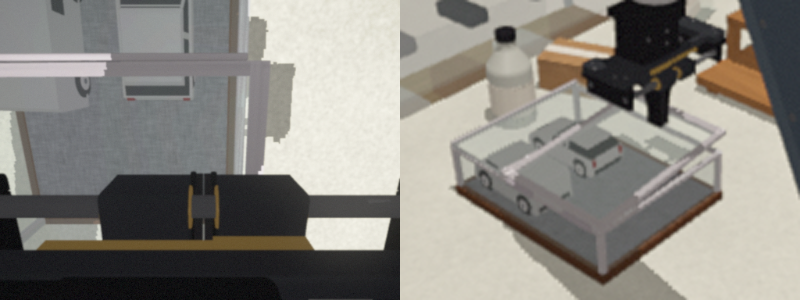

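Run:
```python
from h import *
np.set_printoptions(precision=4,suppress=True)
a=np.radians(-1.8);O=np.array([.591,.0365])
for c in('wrist','side','top'):
    im,d=snap(c);P=cloud(c,d)
    q=P[...,:2]-O; cx=np.cos(a)*q[...,0]+np.sin(a)*q[...,1]; cy=-np.sin(a)*q[...,0]+np.cos(a)*q[...,1]
    z=P[...,2]
    for y0 in np.arange(-.135,.12,.02):
        k=(abs(cy-y0)<.01)&(cx>-.14)&(cx<.028)&(z>.07)&(z<.125)
        if k.sum()>4: print(c,round(y0,3),k.sum(),np.percentile(z[k],[5,50,90]))
s=bot.read_state();print(s['position'],s['tau'],s['force'])
```

```text
wrist -0.115 4485 [0.102  0.1035 0.1045]
wrist -0.095 5312 [0.1002 0.1015 0.1027]
wrist -0.075 5539 [0.0983 0.0998 0.1013]
wrist -0.055 4964 [0.0966 0.0979 0.0989]
wrist -0.035 4843 [0.0947 0.096  0.0971]
wrist -0.015 4923 [0.0929 0.0942 0.0953]
wrist 0.005 6006 [0.0911 0.0924 0.0934]
wrist 0.025 6207 [0.0893 0.0906 0.0916]
wrist 0.045 6094 [0.0875 0.0888 0.0898]
wrist 0.065 4590 [0.0858 0.0871 0.088 ]
wrist 0.085 55 [0.0852 0.0859 0.0865]
side -0.115 157 [0.0758 0.1021 0.1039]
side -0.095 216 [0.0735 0.0999 0.1024]
side -0.075 336 [0.076  0.0989 0.1149]
side -0.055 324 [0.076  0.0966 0.0985]
side -0.035 328 [0.0756 0.0948 0.0966]
side -0.015 350 [0.0756 0.0929 0.0948]
side 0.005 346 [0.0762 0.091  0.0928]
side 0.025 365 [0.0756 0.0894 0.0913]
side 0.045 374 [0.0761 0.0875 0.0894]
side 0.065 393 [0.0756 0.0856 0.0875]
side 0.085 405 [0.0774 0.0838 0.0857]
side 0.105 463 [0.0731 0.0818 0.0838]
top -0.115 85 [0.0992 0.1027 0.1046]
top -0.075 75 [0.0968 0.0988 0.1009]
top -0.055 131 [0.0948 0.0973 0.0993]
top -0.035 111 [0.0932 0.0957 0.0976]
top -0.015 104 [0.0911 0.0933 0.0953]
top 0.005 87 [0.0898 0.0916 0.0937]
top 0.025 46 [0.0877 0.0901 0.0914]
top 0.045 32 [0.0857 0.0883 0.09  ]
top 0.085 69 [0.0821 0.0846 0.0867]
top 0.105 164 [0.0801 0.0828 0.0849]
[ 0.5356 -0.0414  0.0902] [ -0.0024 -40.1557 -11.1383   0.0388  -0.0656  -0.    ] [ 0.036 -0.097  0.398]
```

Run:
```python
from h import *
for z in(.079,.09,.1,.11): print(z,proj('side',[.5356,-.0414,z]))
im,d=snap('side');P=cloud('side',d)
for v in range(176,200,2): print(v,im[v,204:232:2].sum(1)//3, np.round(P[v,216],3))
```

```text
0.079 [219. 198.]
0.09 [218. 195.]
0.1 [218. 191.]
0.11 [218. 188.]
176 [ 13  26  62  61  54  23  20  20  25  23  58 201 205 202] [ 0.527 -0.024  0.157]
178 [ 19  26  84 119  63  18  17  17  24  21  82 206 204 204] [ 0.53  -0.026  0.149]
180 [ 28  71 187 157 100  13  18  17  22  19  94 208 204 202] [ 0.531 -0.027  0.143]
182 [ 14  76 206 204 180  33  15  14  22  24 118 200 204 204] [ 0.532 -0.029  0.135]
184 [ 27  78 200 207 209  45  17  18  24  25  86 120 158 192] [ 0.532 -0.028  0.13 ]
186 [145 142 161 192 205  61  18  20  23  24 102 129 124 121] [ 0.535 -0.031  0.122]
188 [193 176 151 145 160  46  16  14  22  22 157 183 153 132] [ 0.535 -0.032  0.115]
190 [194 193 192 182 157  58  15  20  24  26 159 205 204 184] [ 0.537 -0.034  0.107]
192 [192 192 191 193 193 178 123  50  27 118 192 204 204 206] [ 0.536 -0.032  0.102]
194 [192 192 191 191 192 193 193 188 149 145 148 175 199 205] [ 0.533 -0.029  0.099]
196 [193 192 192 191 191 192 193 192 194 187 161 144 146 163] [-0.099  0.685  0.701]
198 [175 191 192 191 193 194 181 153 174 189 192 187 168 144] [ 0.522 -0.016  0.098]
```

The fingertip shows ending on the lid at z≈0.100, and the depth puts the lid 5.2° open. So with the gripper shut, the tips reach about 20 mm less far than I took. I press down further.

```bash
python3 -m jog '[[0,0,0,0.0015,0,0,0],[0,0,0,0.003,0,0,0],[0,0,0,0.0045,0,0,0],[0,0,0,0.006,0,0,0],[0,0,0,0.0075,0,0,0],[0,0,0,0.009,0,0,0],[0,0,0,0.0105,0,0,0],[0,0,0,0.012,0,0,0],[0,0,0,0.013,0,0,0],[0,0,0,0.014,0,0,0]]' | sed -n '1,2p;4p'
python3 -m jog '[[0,0,0,0.001,0,0,0],[0,0,0,0.001,0,0,0]]' | sed -n '2p;4p'; python3 -m jog '[[0,0,0,0.001,0,0,0],[0,0,0,0.001,0,0,0]]' | sed -n '2p;4p'
python3 - <<'E'
from h import *
a=np.radians(-1.8);O=np.array([.591,.0365])
im,d=snap('wrist');P=cloud('wrist',d);q=P[...,:2]-O; cx=np.cos(a)*q[...,0]+np.sin(a)*q[...,1]; cy=-np.sin(a)*q[...,0]+np.cos(a)*q[...,1];z=P[...,2]
for y0 in(-.115,-.055,.005,.065):
    k=(abs(cy-y0)<.01)&(cx>-.14)&(cx<.028)&(z>.07)&(z<.125);print(y0,k.sum(),np.median(z[k]))
E
```

```text
time_s: 42.28
position: [0.5357, -0.0415, 0.0762]
force: [1.2, -1.1, 0.6]
position: [0.5356, -0.0413, 0.0751]
force: [0.2, -0.9, -0.5]
position: [0.5355, -0.0414, 0.0741]
force: [0.3, -0.1, 1.0]
-0.115 4730 0.08521035859647039
-0.055 5118 0.0844355678357884
0.005 6767 0.08389088426466165
0.065 1587 0.08333454206350793
```

```bash
for k in 1; do python3 -m jog '[[0,0,0,0.001,0,0,0],[0,0,0,0.001,0,0,0]]' | sed -n '2p;4p'; python3 -m jog '[[0,0,0,0.001,0,0,0],[0,0,0,0.001,0,0,0]]' | sed -n '2p;4p'; python3 -m jog '[[0,0,0,0.0007,0,0,0],[0,0,0,0.0007,0,0,0]]' | sed -n '2p;4p'; done
```

```text
position: [0.5355, -0.0414, 0.0731]
force: [-0.2, -0.8, 0.4]
position: [0.5357, -0.0415, 0.0722]
force: [-0.1, -0.4, -0.5]
position: [0.5357, -0.0415, 0.0721]
force: [-1.5, -0.1, 5.0]
```

```bash
python3 -m jog '[[0,0,0,0.001,0,0,0],[0,0,0,0.001,0,0,0]]' | sed -n '2p;4p'
python3 -m jog '[[0,0,0,-0.005,0,0,0],[0,0,0,-0.03,0,0,0],[0,0,0,-0.09,0,0,0],[0,0,0,-0.15,0,0,0],[0,0,0,-0.21,0,0,0],[0,-0.06,0,-0.25,0,0,0],[0,-0.06,0,-0.25,0,0,0],[0,-0.06,0,-0.25,0,0,0]]' | sed -n '1,2p;4p'
python3 - <<'E'
from h import *
np.set_printoptions(precision=4,suppress=True)
a=np.radians(-1.8);O=np.array([.591,.0365])
def cc(P): q=P[...,:2]-O; return np.cos(a)*q[...,0]+np.sin(a)*q[...,1],-np.sin(a)*q[...,0]+np.cos(a)*q[...,1]
for c in('wrist','side'):
    im,d=snap(c,'end_'+c);P=cloud(c,d);cx,cy=cc(P);z=P[...,2]
    for y0 in(-.115,-.055,.005,.065,.1):
        k=(abs(cy-y0)<.01)&(cx>-.14)&(cx<.028)&(z>.078)&(z<.125);print(c,y0,k.sum(),np.median(z[k]))
    for t in('car','car_nose','van','front_spot','lid_edge','tin','bottle_a'):
        for r in models.tip_of(c,t)[:2]: p=np.array(r['xyz']);print(c,t,round(r['p'],2),p,cc(p[None])[0],cc(p[None])[1])
E
```

```text
position: [0.5357, -0.0415, 0.072]
force: [-4.3, 0.7, 12.0]
time_s: 44.82
position: [0.4756, -0.0395, 0.3206]
force: [-0.2, -0.6, -0.0]
wrist -0.115 1853 0.08201973844213101
wrist -0.055 2028 0.08186243704754967
wrist 0.005 2019 0.08193347580106641
wrist 0.065 2027 0.08205908633635511
wrist 0.1 1957 0.08234839163889679
wrist car 0.61 [ 0.2707 -0.3817  0.0021] [-0.307] [-0.4281]
wrist car_nose 0.65 [ 0.2187 -0.4252  0.0021] [-0.3576] [-0.4732]
wrist car_nose 0.15 [0.6591 0.099  0.0165] [0.0661] [0.0646]
wrist van 0.49 [0.6563 0.0963 0.0167] [0.0634] [0.0618]
wrist lid_edge 0.82 [ 0.5364 -0.0857  0.0785] [-0.0507] [-0.1239]
wrist tin 0.66 [ 0.4447 -0.3585  0.0296] [-0.1338] [-0.3994]
side -0.115 213 0.08159888514916813
side -0.055 273 0.08153557730221683
side 0.005 302 0.08167667135308648
side 0.065 332 0.08169235530396896
side 0.1 358 0.08176062148545143
side lid_edge 0.72 [ 0.5336 -0.0904  0.0774] [-0.0534] [-0.1286]
side bottle_a 0.73 [ 0.585  -0.4284  0.1117] [0.0086] [-0.4649]
```

The lid is flat (z 0.082 over its whole width), the arm is clear, and the van, tin and bottle_a read where they started. I hand in.

```bash
python3 -c "
from rig import workorder
print(workorder.hand_in())"
```

```text
the job is handed in; nothing more can be done
None
```

The hatchback is parked straight in the showcase with its nose at the far glass, the lid is fully shut and the job is handed in at about 45 s; its first grip slipped, so I set it down once on the table to regrip, and I viewed 12 pictures instead of the allowed 10.

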